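Unlatch the broad battery pack from the charger

TASK

The broad battery pack in the two-bay charger is charged: squeeze its sprung release tab in to unlatch it, lift it out of its bay while the tab is pressed, and stand it upright in the shallow wooden tray, setting it down gently and letting go. Leave the slim pack latched in the other bay.

Things in the scene. Friction and masses are not known exactly. Their poses are not given: they have to be found in the camera images.
- broad_pack: Black battery pack to take out, 50 mm deep (x), 58 wide (y) up to its top, 96 tall, 0.25-0.5 kg. Origin: underside centre; z up, +x from front to back face. Seated in a bay (left or right) of a grey fixed charger: bay floor 14 mm, rim 46 mm above worktop; it must rise 40 mm to leave. A pull alone does not free it. Grip front to back at thumb pad height: 56 mm at touch, 50 with tab in.
- broad_pack_tab (a joint): Sprung grey release tab of the broad pack. Thumb pad 27 mm wide, mid front face, 50 to 80 mm above the pack's underside, stands 6 mm out. 0 = out (latched); grows to 0.006 m as it is pushed along the pack's +x, flush with the face. 4 N to start, 9 N fully in; springs out when let go. More than 4.5 mm in, its hidden hook clears the charger's lip.
- slim_pack: The other pack, which stays: same depth, height, materials and tab, but only 38 mm wide above a broad foot. Origin: centre of its underside, axes as for the broad pack. Latched in the charger's other bay, 100 mm to one side (along the packs' y) of the broad pack.
- tray: Shallow open tray of light wood, fixed to the worktop: outside 120 mm (its x) by 140 mm (its y), walls 6 mm thick, rim 20 mm and inner floor 6 mm above the worktop. Origin: centre of its underside, z up. It stands to the robot's right, the charger to its left; a timber rack rises behind the charger, about 0.7 m ahead of the robot, so carry the pack straight across in front of it.

How it is judged:
By the outcome, as a careful person would: the job done as asked, in the order asked, and still so for the second after the job is handed in, with the robot touching nothing.
It also fails if it takes over 40 s, if anything falls off the work surface, if the arm or the gripper's body presses on something with over 40 N, if the wrist force passes 120 N, or if a joint passes its speed limit or range.

ROBOT

A 6-joint arm with a two-finger parallel gripper is mounted at the origin on a cart in front of the work surface, level with it; the furniture and walls round the work are solid. World frame = base frame: x ahead of the robot, y to its left, z up, the work surface at z = 0. Lengths are in mm, angles in rad, forces in N, time in s.
With the tool pointing down it reaches from about 350 to 775 mm from the base axis. Payload 7.3 kg.
Tool frame: the origin (TCP) lies at the very end of the fingers, on their centre line; the grasp point (between the pads) lies bot.grip_point_offset behind it (bot.grip_point_offset is the distance from the TCP to the grasp point, in mm); z points along the fingers, y is the line along which they close (so a half turn about z gives the same grasp; the last joint's range is limited). The gripper opens to 92 mm and grips with 3 to 60 N. Pads are 19 mm wide; open, the fingers measure 130 mm over their backs; the gripper's body (75 mm by 190 mm) begins 47 mm behind the grasp point.
Start: joints at [1.113, 0.342, 1.524, -0, 1.275, -0.146], TCP at [161.041, 499.711, 226.741] pointing down, gripper open.
Joint ranges: [-2.53, 2.53], [-0.77, 2.02], [0.04, 2.7], [-1, 4.14], [0.28, 2.66], [-3.11, 3.11]. Speed limits (rad/s): [2.57, 2.57, 3.14, 3.14, 3.14, 3.14].

INTERFACE

Orientations are given as [roll, pitch, yaw] about the fixed x, y, z axes, in that order (R = Rz(yaw) Ry(pitch) Rx(roll)).
In Python, from plant import bot gives the robot as it stands. The module is installed in compiled form; this text tells all that it offers.
- The arm moves only by the tool carry_out, never from a script. Its argument "plan" is a list of rows, each an object of numbers: "tx", "ty", "tz": the shift along the world's x, y, z in mm; "rx", "ry", "rz": the turn, a rotation vector about the world's x, y, z in rad. A call has 1 to 12 rows; each row shifts and turns the commanded pose from where the row before left it; what a row does not reach is not made up. A row lasts 1/10 s, in which the tool goes at most 50 mm and 8.59 degrees, less where a joint would pass 70% of its speed; a pose out of reach is approached as far as the arm can. A call with a gripper value outside its range is refused whole. "gripper" is the closure, from 0 (fully open) to 1 (shut), set as the call begins (left out, the last holds). The fingers move at their own pace and stop on an object; the grip force is fixed at half the most. Time passes only in rows, so rows that do not move let the fingers close. It gives the time, the measured TCP pose, the force, the opening and the grip force at its end, in the units of the state.
- bot.get_obs(): the state, without advancing time (a new reading comes with each control period).
- bot.capture(name): name is "side" or "top"; returns the picture (384x512x3 uint8, red, green, blue); there is no depth.
- bot.camera_model(name): a dict with "camera_matrix" (3x3 intrinsics, pixels), "dist" ([k1, k2, p1, p2, k3] as OpenCV has them; the pictures are not rectified), "R" (3x3) and "t" (3): a world point X has camera coordinates R X + t. Camera axes: x right, y down, z forward; pixel columns grow to the right and rows downward; lengths in mm; the calibration is good to about 2 mm. A picture is of the moment at which its call begins. camera_model takes no time and is no camera call.
- bot.close_job(): hands the job in; it is judged then, once.
The state is a dict: "time": time; "joint_positions": joint angles; "dq": joint speeds; "tau": joint torques, N m; "tool_pos": TCP position; "tcp_rot": TCP orientation; "contact_force": force on the tool from outside, world axes, zero at the start; "moment": the same for the moment, N m; "grip_width": finger opening in mm; "finger_force": force on a finger pad.
Only numpy, scipy, OpenCV 4.12 (cv2) and the standard library are available. Lean on these libraries where they do the work, as an engineer would, in place of code of your own. Each camera call takes 0.05 s, during which the arm holds its last target. There are 200 camera calls.

## Working session

There is one attempt and no reset: what is moved stays moved. The work goes in short steps, Python scripts to look and compute and a tool call to move; the robot and the scene stay as the last step left them, time stands still between calls to the robot, and variables do not carry over. Pictures are saved under pics/ and viewed, at most 10 in all, crops included, and the job is handed in when it is done.

Besides the shell and the picture viewer there is one more tool, called after ">>>" by a JSON object that holds its "op" and its "data", one argument or row to a line. carry_out: Moves the arm, as the interface text tells. Its arguments: {"type":"object","properties":{"plan":{"type":"array"},"gripper":{"type":"number"}},"required":["plan"]}

```bash
mkdir -p pics
python3 - <<'E'
from plant import bot
import cv2,json
for n in("side","top"):
    im=bot.capture(n); cv2.imwrite(f"pics/{n}0.png",cv2.cvtColor(im,cv2.COLOR_RGB2BGR))
    m=bot.camera_model(n); print(n,m)
o=bot.get_obs(); print(o, bot.grip_point_offset)
E
```

```text
side {'camera_matrix': array([[438.07189798,   0.        , 250.90130713],
       [  0.        , 438.07189798, 187.86060513],
       [  0.        ,   0.        ,   1.        ]]), 'dist': array([-0.06116401,  0.        ,  0.        ,  0.        ,  0.        ]), 'R': array([[-0.99720017,  0.07475412,  0.00190885],
       [ 0.06481282,  0.87675457, -0.47655086],
       [-0.03729773, -0.47509288, -0.87914483]]), 't': array([ 481.71851525,    9.41207554, 1668.01595554])}
top {'camera_matrix': array([[407.70128436,   0.        , 257.04927936],
       [  0.        , 407.70128436, 187.32201415],
       [  0.        ,   0.        ,   1.        ]]), 'dist': array([-0.03642373,  0.        ,  0.        ,  0.        ,  0.        ]), 'R': array([[ 2.36609202e-02, -9.99709000e-01,  4.69858794e-03],
       [-9.82734831e-01, -2.41213410e-02, -1.83440491e-01],
       [ 1.83500446e-01, -2.77095196e-04, -9.83019588e-01]]), 't': array([ -24.17291737,  506.53122245, 1443.36031978])}
{'time': 0.1, 'joint_positions': array([ 1.11301066e+00,  3.42638938e-01,  1.52486769e+00,  1.04546908e-05,
        1.27538058e+00, -1.45997525e-01]), 'dq': array([ 0.00047409, -0.00195461, -0.00183811,  0.00084197,  0.0003033 ,
        0.00293731]), 'tau': array([ 3.26020388e-03, -4.32003665e+01, -2.44696087e+01,  7.21984240e-02,
        5.25356876e-02, -6.88170212e-05]), 'tool_pos': array([160.875889  , 499.39539324, 226.14055181]), 'tcp_rot': array([-3.14031332e+00, -1.98223346e-04,  2.82980133e+00]), 'contact_force': array([-0.123103  , -0.63823722,  0.02568644]), 'moment': array([-0.0292316 ,  0.01679977, -0.04031768]), 'finger_force': 0.0, 'grip_width': 91.69014046676486} 18.8
```

View pics/side0.png

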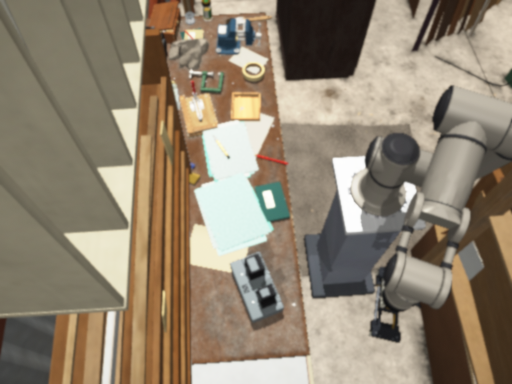

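View pics/top0.png

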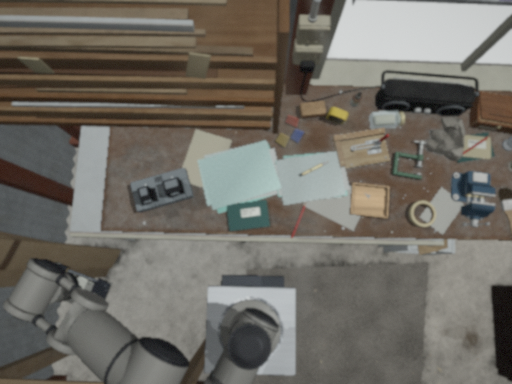

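The top view shows the charger at about (160,190) and the wooden tray at about (370,200). In the side view they are at (257,287) and (246,106). I'll enlarge both.

Run:
```python
import cv2,numpy as np
t=cv2.imread("pics/top0.png");s=cv2.imread("pics/side0.png")
def c(i,x,y,w,h,k): 
    return cv2.resize(i[y:y+h,x:x+w],None,fx=k,fy=k,interpolation=cv2.INTER_CUBIC)
a=c(t,125,160,80,60,5);b=c(s,222,244,80,60,5)
# side charger rows up to 325 -> use 8px/.. taller crop
b=c(s,225,245,64,85,5)
d=c(t,340,175,60,50,5); e=c(s,222,85,50,42,5)
C=np.zeros((600,800,3),np.uint8)
C[:300,:400]=a; C[:425,400:720]=b; C[310:560,:300]=d
cv2.imwrite("pics/crop1.png",C)
```

```text
(no output)
```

View pics/crop1.png

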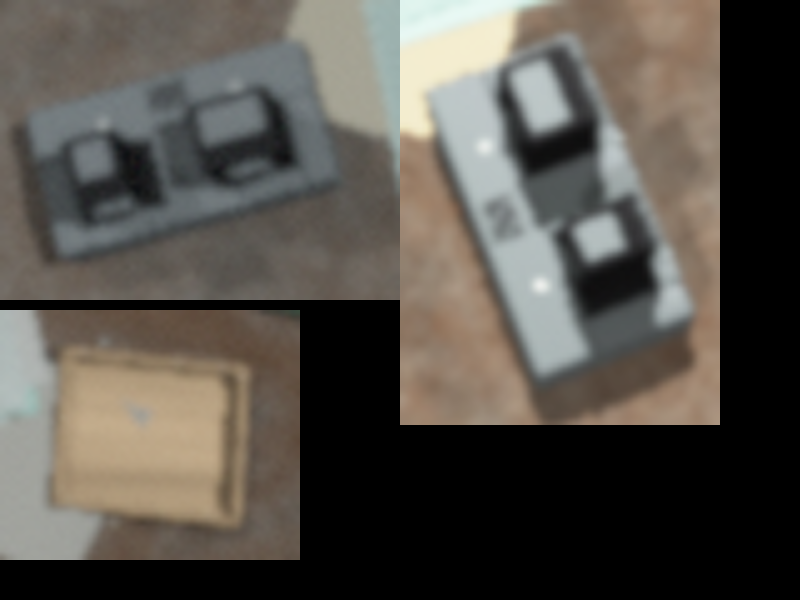

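The crop shows the broad pack in the right bay (label centre at top-view px ≈ (171,184), side ≈ (253,261)) and the slim pack in the left bay (top ≈ (144,191), side ≈ (266,292)). The tabs face the robot. The tray spans about (350–389, 182–215) in the top view.

```bash
cat > h.py <<'E'
from plant import bot
import cv2,numpy as np
def ray(n,px):
    m=bot.camera_model(n); u=cv2.undistortPoints(np.array(px,float).reshape(-1,1,2),m["camera_matrix"],m["dist"]).reshape(-1,2)
    d=np.c_[u,np.ones(len(u))]@m["R"]; c=-m["R"].T@m["t"]; return c,d
def plane(n,px,z):
    c,d=ray(n,px); return c+d*((z-c[2])/d[:,2])[:,None]
def tri(a,b):
    P=[]
    for n,p in (("top",a),("side",b)):
        c,d=ray(n,p); d=d[0]/np.linalg.norm(d[0]); P.append((np.eye(3)-np.outer(d,d),c))
    return np.linalg.solve(P[0][0]+P[1][0],P[0][0]@P[0][1]+P[1][0]@P[1][1])
def comp(im,seed,thr,half=9):
    k=8;x0,y0=int(seed[0])-half,int(seed[1])-half
    g=cv2.resize(cv2.cvtColor(im,cv2.COLOR_BGR2GRAY)[y0:y0+2*half,x0:x0+2*half],None,fx=k,fy=k,interpolation=cv2.INTER_CUBIC)
    n,l,s,c=cv2.connectedComponentsWithStats((g>thr).astype(np.uint8))
    i=l[int((seed[1]-y0)*k),int((seed[0]-x0)*k)]
    cn=max(cv2.findContours((l==i).astype(np.uint8),0,2)[0],key=cv2.contourArea).reshape(-1,2)
    f=lambda p:(np.asarray(p,float)+.5)/k-.5+[x0,y0]
    return f(c[i]),s[i][2:]/k,f(cn)
E
python3 - <<'E'
from h import *
t=cv2.imread("pics/top0.png");s=cv2.imread("pics/side0.png")
np.set_printoptions(precision=1,suppress=True)
for nm,a,b in(("broad",(171,184),(253,261)),("slim",(144,191),(265.6,292))):
  for ta,tb in((70,110),(80,120),(90,130)):
    A=comp(t,a,ta);B=comp(s,b,tb)
    print(nm,A[0],A[1],B[0],B[1],tri(A[0],B[0]),plane("top",A[0],110)[0],plane("side",B[0],110)[0])
    q=plane("top",A[2],110)[:,:2].astype(np.float32); print("   rect",cv2.minAreaRect(q), cv2.minAreaRect(plane("side",B[2],110)[:,:2].astype(np.float32)))
def big(im,seed,lo,n,z):
    m=cv2.inRange(cv2.cvtColor(im,cv2.COLOR_BGR2HSV),*lo); m=cv2.morphologyEx(m,cv2.MORPH_CLOSE,np.ones((5,5)))
    c=[q for q in cv2.findContours(m,0,2)[0] if cv2.pointPolygonTest(q,seed,False)>=0]
    for q in c:
        q=q.reshape(-1,2); print(n,len(q),q.min(0),q.max(0),cv2.minAreaRect(plane(n,q,z)[:,:2].astype(np.float32)))
print(t[205,370],s[106,246],t[180,150],s[290,250])
big(t,(370,205),((8,60,110),(28,255,255)),"top",18)
big(s,(246,106),((8,90,110),(28,255,255)),"side",18)
# hand-read charger rim corners
C=plane("top",[(125+28/5,160+108/5),(125+298/5,160+40/5),(125+338/5,160+183/5)],46)
print(C)
D=plane("side",[(225+27/5,245+90/5),(225+175/5,245+35/5),(225+140/5,245+375/5),(225+292/5,245+315/5)],46); print(D,D.mean(0))
E
```

```text
broad [170.  180.7] [  18.    14.5 1622.2] [251.9 259.5] [  18.    18.  1697.8] [503.4 287.8 142.1] [511.4 294.2 110. ] [500.8 277.4 110. ]
   rect ((507.6878356933594, 292.88385009765625), (51.45351791381836, 63.64375305175781), 1.3862839937210083) ((499.0564270019531, 280.7291259765625), (60.74323272705078, 58.582420349121094), 85.73955535888672)
broad [170.  180.5] [  18.    14.1 1511. ] [251.8 259.9] [  18.   18. 1502.] [504.1 288.4 140.6] [512.1 294.4 110. ] [501.3 278.6 110. ]
   rect ((508.35394287109375, 292.9233093261719), (50.1197509765625, 63.59709930419922), 1.3862842321395874) ((499.0812072753906, 280.7264404296875), (60.744449615478516, 58.532535552978516), 85.73970031738281)
broad [170.  180.3] [  18.    13.8 1354.5] [252.4 263.3] [ 11.8  13.1 861.6] [505.3 293.1 124. ] [512.7 294.3 110. ] [500.3 290.4 110. ]
   rect ((509.0201721191406, 292.9705810546875), (48.78535842895508, 63.534812927246094), 1.3862842321395874) ((500.443359375, 291.1488037109375), (28.391523361206055, 47.48969268798828), 15.945941925048828)
slim [142.8 187.2] [  18.    14.6 1456.1] [264.4 291.8] 
[... 764 characters left out ...]
0. ]
   rect ((471.8912048339844, 386.7530517578125), (27.76433753967285, 24.60784149169922), 18.232654571533203) ((469.80084228515625, 386.3411865234375), (27.317216873168945, 24.928546905517578), 16.813358306884766)
[132 164 186] [172 240 254] [126 124 116] [179 178 169]
top 33 [350 181] [389 218] ((477.25640869140625, -433.73388671875), (143.7755584716797, 127.98922729492188), 84.94290161132812)
side 251 [115  13] [308 383] ((633.5496826171875, -186.79071044921875), (1634.68310546875, 605.5576782226562), 89.05536651611328)
[[517.1 453.1  46. ]
 [573.1 257.1  46. ]
 [467.  221.9  46. ]]
[[572.5 262.4  46. ]
 [469.1 230.5  46. ]
 [510.8 457.8  46. ]
 [409.8 427.   46. ]] [490.5 344.4  46. ]
```

The slim label triangulates to (470.5, 386.5) and the broad label to about (500, 291). They are 100.1 mm apart, which fits the 100 mm spacing, with yaw about 17.2°. The tray is near (477, -434). I'll move to hover above the pack.

>>> {"op": "carry_out", "data": {
  "plan": [
    {"tx": 28, "ty": -17, "rz": -0.08},
    {"tx": 28, "ty": -17, "rz": -0.08},
    {"tx": 28, "ty": -17, "rz": -0.08},
    {"tx": 28, "ty": -17, "rz": -0.08},
    {"tx": 28, "ty": -17, "rz": -0.08},
    {"tx": 28, "ty": -17, "rz": -0.08},
    {"tx": 28, "ty": -17, "rz": -0.08},
    {"tx": 28, "ty": -17, "rz": -0.08},
    {"tx": 28, "ty": -17, "rz": -0.08},
    {"tx": 28, "ty": -17, "rz": -0.08},
    {"tx": 28, "ty": -17, "rz": -0.08},
    {"tx": 28, "ty": -17, "rz": -0.08}
  ],
  "gripper": 0
}}

```text
invalid input at $.plan[0]: expected keys tx, ty, tz, rx, ry, rz
```

Run:
```python
from h import *
np.set_printoptions(precision=3,suppress=True)
o=bot.get_obs();print(o["time"],o["tool_pos"],o["tcp_rot"],o["contact_force"],o["joint_positions"])
t=cv2.imread("pics/top0.png")
s=cv2.imread("pics/side0.png")
for th in(95,100,105,110,115):
    A=comp(t,(171,184),th); print(th,A[0],A[1],plane("top",A[0],110)[0],cv2.minAreaRect(plane("top",A[2],110)[:,:2].astype(np.float32)))
for th in(130,140,150,160):
    B=comp(s,(252,262),th); print(th,B[0],B[1],plane("side",B[0],110)[0],cv2.minAreaRect(plane("side",B[2],110)[:,:2].astype(np.float32)))
```

```text
0.1 [160.876 499.395 226.141] [-3.14 -0.    2.83] [-0.123 -0.638  0.026] [ 1.113  0.343  1.525  0.     1.275 -0.146]
95 [170.632 183.344] [ 12.75    9.375 669.625] [501.941 291.326 110.   ] ((502.0522766113281, 291.4210205078125), (25.965572357177734, 43.34131622314453), 18.176345825195312)
100 [170.645 183.385] [ 12.375   8.875 604.375] [501.794 291.274 110.   ] ((501.81903076171875, 291.22735595703125), (24.00068473815918, 41.845401763916016), 17.998544692993164)
105 [170.635 183.4  ] [ 11.875   8.375 535.875] [501.741 291.306 110.   ] ((501.6221923828125, 291.2162780761719), (22.3934326171875, 40.20535659790039), 17.99688720703125)
110 [170.625 183.408] [ 11.25    7.625 465.125] [501.713 291.339 110.   ] ((501.47723388671875, 291.2737121582031), (20.837980270385742, 38.12975311279297), 18.248992919921875)
115 [170.626 183.387] [ 10.625   7.    376.875] [501.785 291.34  110.   ] ((501.7643127441406, 291.4202575683594), (18.036046981811523, 35.511234283447266), 19.130041122436523)
130 [252.387 263.547] [ 11.75   14.125 897.   ] [500.297 291.276 110.   ] ((500.08734130859375, 291.32977294921875), (28.236215591430664, 48.36944580078125), 18.035701751708984)
140 [252.409 263.618] [ 11.25   13.75  830.375] [500.244 291.518 110.   ] ((500.02398681640625, 291.5422058105469), (26.890522003173828, 46.14480972290039), 17.702346801757812)
150 [252.413 263.638] [ 10.875  13.625 765.5  ] [500.238 291.588 110.   ] ((500.01336669921875, 291.6670227050781), (25.622066497802734, 44.4713134765625), 17.337810516357422)
160 [252.42  263.622] [ 10.375  13.375 688.875] [500.211 291.535 110.   ] ((500.1845397949219, 291.5470275878906), (24.0253963470459, 42.525474548339844), 17.04218101501465)
```

>>> {"op": "carry_out", "data": {
  "plan": [
    {"tx": 28, "ty": -17, "tz": 0, "rx": 0, "ry": 0, "rz": -0.08},
    {"tx": 28, "ty": -17, "tz": 0, "rx": 0, "ry": 0, "rz": -0.08},
    {"tx": 28, "ty": -17, "tz": 0, "rx": 0, "ry": 0, "rz": -0.08},
    {"tx": 28, "ty": -17, "tz": 0, "rx": 0, "ry": 0, "rz": -0.08},
    {"tx": 28, "ty": -17, "tz": 0, "rx": 0, "ry": 0, "rz": -0.08},
    {"tx": 28, "ty": -17, "tz": 0, "rx": 0, "ry": 0, "rz": -0.08},
    {"tx": 28, "ty": -17, "tz": 0, "rx": 0, "ry": 0, "rz": -0.08},
    {"tx": 28, "ty": -17, "tz": 0, "rx": 0, "ry": 0, "rz": -0.08},
    {"tx": 28, "ty": -17, "tz": 0, "rx": 0, "ry": 0, "rz": -0.08},
    {"tx": 28, "ty": -17, "tz": 0, "rx": 0, "ry": 0, "rz": -0.08},
    {"tx": 28, "ty": -17, "tz": 0, "rx": 0, "ry": 0, "rz": -0.08},
    {"tx": 28, "ty": -17, "tz": 0, "rx": 0, "ry": 0, "rz": -0.08}
  ]
}}

```text
time: 1.3
tool_pos: [497.9, 294.8, 226.3]
tcp_rot: [-3.141, 0.0, 1.866]
contact_force: [-0.1, 0.9, 1.3]
grip_width: 91.8
finger_force: 0.0
```

Run:
```python
from h import *
np.set_printoptions(precision=3,suppress=True)
o=bot.get_obs();print(o["time"],o["tool_pos"],o["tcp_rot"],o["contact_force"],o["joint_positions"])
a=np.deg2rad(17.5);X=np.array([np.cos(a),np.sin(a),0]);Y=np.array([-X[1],X[0],0])
for nm,c in(("broad",(501,291.4,110)),("slim",(470.8,386.5,110))):
  for n in("side","top"):
    g=cv2.cvtColor(cv2.imread(f"pics/{n}0.png"),cv2.COLOR_BGR2GRAY); m=bot.camera_model(n)
    for ax,nn,ls in((X,"x",(-5,0,5)),(Y,"y",(-5,0,5))):
      oth=Y if nn=="x" else X; r=[]
      u=np.arange(-60,61,4)
      for k in ls:
        P=np.array(c)+u[:,None]*ax+k*oth
        p=cv2.projectPoints(P,cv2.Rodrigues(m["R"])[0],m["t"],m["camera_matrix"],m["dist"])[0].reshape(-1,2).astype(np.float32)
        r.append(cv2.remap(g,p[:,0],p[:,1],cv2.INTER_LINEAR).ravel())
      print(nm,n,nn,dict(zip(u.tolist(),np.mean(r,0).astype(int).tolist())))
```

```text
1.3 [497.885 294.757 226.277] [-3.141  0.     1.866] [-0.07   0.94   1.278] [0.402 0.442 1.371 0.    1.33  0.106]
broad side x {-60: 111, -56: 111, -52: 111, -48: 110, -44: 111, -40: 123, -36: 136, -32: 117, -28: 82, -24: 64, -20: 69, -16: 110, -12: 164, -8: 190, -4: 195, 0: 195, 4: 194, 8: 183, 12: 143, 16: 81, 20: 51, 24: 78, 28: 138, 32: 182, 36: 194, 40: 195, 44: 195, 48: 195, 52: 194, 56: 194, 60: 191}
broad side y {-60: 230, -56: 223, -52: 211, -48: 199, -44: 182, -40: 156, -36: 138, -32: 141, -28: 131, -24: 130, -20: 164, -16: 189, -12: 195, -8: 195, -4: 195, 0: 194, 4: 194, 8: 194, 12: 193, 16: 190, 20: 168, 24: 115, 28: 56, 32: 23, 36: 16, 40: 16, 44: 24, 48: 50, 52: 75, 56: 84, 60: 85}
broad top x {-60: 93, -56: 103, -52: 99, -48: 82, -44: 65, -40: 77, -36: 85, -32: 67, -28: 45, -24: 38, -20: 40, -16: 59, -12: 92, -8: 113, -4: 120, 0: 121, 4: 122, 8: 118, 12: 103, 16: 91, 20: 107, 24: 121, 28: 123, 32: 122, 36: 121, 40: 118, 44: 111, 48: 102, 52: 99, 56: 101, 60: 104}
broad top y {-60: 114, -56: 116, -52: 119, -48: 116, -44: 109, -40: 91, -36: 63, -32: 41, -28: 46, -24: 77,
[... 618 characters left out ...]
: 185, 0: 186, 4: 185, 8: 176, 12: 137, 16: 71, 20: 29, 24: 17, 28: 15, 32: 16, 36: 17, 40: 23, 44: 46, 48: 73, 52: 84, 56: 85, 60: 86}
slim top x {-60: 99, -56: 114, -52: 111, -48: 91, -44: 72, -40: 79, -36: 82, -32: 63, -28: 42, -24: 37, -20: 40, -16: 60, -12: 94, -8: 113, -4: 119, 0: 120, 4: 120, 8: 116, 12: 102, 16: 90, 20: 103, 24: 118, 28: 123, 32: 123, 36: 122, 40: 120, 44: 112, 48: 106, 52: 104, 56: 102, 60: 100}
slim top y {-60: 73, -56: 74, -52: 80, -48: 92, -44: 91, -40: 74, -36: 60, -32: 48, -28: 41, -24: 28, -20: 31, -16: 56, -12: 91, -8: 113, -4: 119, 0: 121, 4: 119, 8: 113, 12: 90, 16: 64, 20: 63, 24: 69, 28: 71, 32: 71, 36: 69, 40: 64, 44: 63, 48: 68, 52: 84, 56: 99, 60: 102}
```

Fitting the black outline puts the pack centre at about (500, 291) with yaw 17.5°. I'll descend around it so that the grasp point sits at z≈79.

>>> {"op": "carry_out", "data": {
  "plan": [
    {"tx": 2, "ty": -4, "tz": -16, "rx": 0, "ry": 0, "rz": 0.01},
    {"tx": 0, "ty": 0, "tz": -30, "rx": 0, "ry": 0, "rz": 0},
    {"tx": 0, "ty": 0, "tz": -30, "rx": 0, "ry": 0, "rz": 0},
    {"tx": 0, "ty": 0, "tz": -20, "rx": 0, "ry": 0, "rz": 0},
    {"tx": 0, "ty": 0, "tz": -20, "rx": 0, "ry": 0, "rz": 0},
    {"tx": 0, "ty": 0, "tz": -20, "rx": 0, "ry": 0, "rz": 0},
    {"tx": 0, "ty": 0, "tz": -15, "rx": 0, "ry": 0, "rz": 0},
    {"tx": 0, "ty": 0, "tz": -10, "rx": 0, "ry": 0, "rz": 0},
    {"tx": 0, "ty": 0, "tz": -5, "rx": 0, "ry": 0, "rz": 0},
    {"tx": 0, "ty": 0, "tz": 0, "rx": 0, "ry": 0, "rz": 0}
  ]
}}

```text
time: 2.3
tool_pos: [498.8, 291.6, 60.3]
tcp_rot: [-3.141, 0.0, 1.88]
contact_force: [-0.7, -0.0, 0.0]
grip_width: 92.0
finger_force: 0.0
```

Run:
```python
from h import *
C=np.zeros((600,800,3),np.uint8)
for i,(n,x,y) in enumerate((("side",217,235),("top",130,140))):
    im=cv2.cvtColor(bot.capture(n),cv2.COLOR_RGB2BGR); cv2.imwrite(f"pics/{n}1.png",im)
    C[:,400*i:400*i+400]=cv2.resize(im[y:y+100,x:x+67],(400,600),interpolation=cv2.INTER_CUBIC)
cv2.imwrite("pics/crop2.png",C)
```

```text
(no output)
```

View pics/crop2.png

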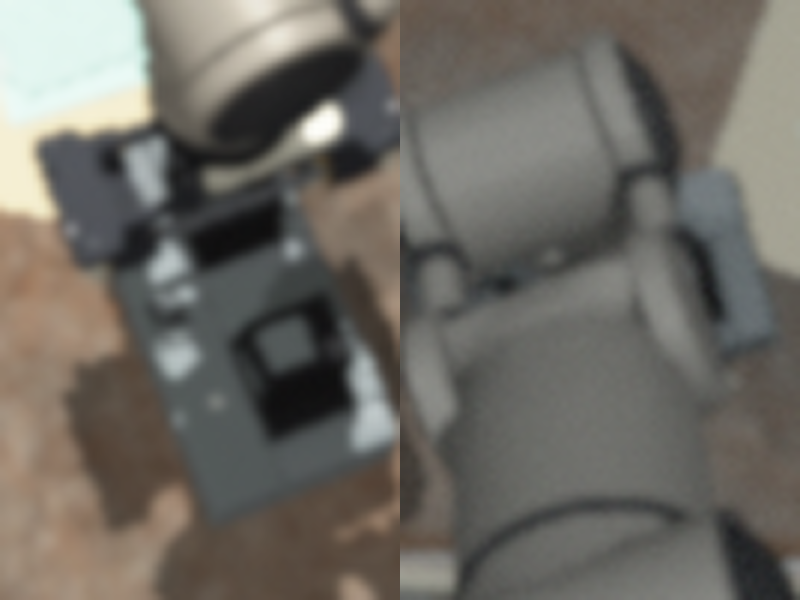

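In the side view the fingers straddle the broad pack, with the slim pack clear of them. There is no contact force yet. I'll close in two stages.

>>> {"op": "carry_out", "data": {
  "plan": [
    {"tx": 1, "ty": 0, "tz": 0, "rx": 0, "ry": 0, "rz": 0},
    {"tx": 0, "ty": 0, "tz": 0, "rx": 0, "ry": 0, "rz": 0},
    {"tx": 0, "ty": 0, "tz": 0, "rx": 0, "ry": 0, "rz": 0},
    {"tx": 0, "ty": 0, "tz": 0, "rx": 0, "ry": 0, "rz": 0},
    {"tx": 0, "ty": 0, "tz": 0, "rx": 0, "ry": 0, "rz": 0},
    {"tx": 0, "ty": 0, "tz": 0, "rx": 0, "ry": 0, "rz": 0},
    {"tx": 0, "ty": 0, "tz": 0, "rx": 0, "ry": 0, "rz": 0},
    {"tx": 0, "ty": 0, "tz": 0, "rx": 0, "ry": 0, "rz": 0}
  ],
  "gripper": 0.4
}}

```text
time: 3.2
tool_pos: [498.1, 291.1, 60.6]
tcp_rot: [-3.137, 0.0, 1.88]
contact_force: [-6.1, -2.8, 5.3]
grip_width: 54.8
finger_force: 3.5
```

>>> {"op": "carry_out", "data": {
  "plan": [
    {"tx": 0, "ty": 0, "tz": 0, "rx": 0, "ry": 0, "rz": 0},
    {"tx": 0, "ty": 0, "tz": 0, "rx": 0, "ry": 0, "rz": 0},
    {"tx": 0, "ty": 0, "tz": 0, "rx": 0, "ry": 0, "rz": 0},
    {"tx": 0, "ty": 0, "tz": 0, "rx": 0, "ry": 0, "rz": 0},
    {"tx": 0, "ty": 0, "tz": 0, "rx": 0, "ry": 0, "rz": 0},
    {"tx": 0, "ty": 0, "tz": 0, "rx": 0, "ry": 0, "rz": 0},
    {"tx": 0, "ty": 0, "tz": 0, "rx": 0, "ry": 0, "rz": 0},
    {"tx": 0, "ty": 0, "tz": 0, "rx": 0, "ry": 0, "rz": 0}
  ],
  "gripper": 1
}}

```text
time: 4.0
tool_pos: [497.6, 291.0, 60.6]
tcp_rot: [-3.136, 0.0, 1.88]
contact_force: [-8.7, -3.3, 6.8]
grip_width: 49.9
finger_force: 30.0
```

The opening is 49.9 mm at 30 N, so the tab is fully in. I'll relax the sideways force by about 2 mm and lift slowly.

>>> {"op": "carry_out", "data": {
  "plan": [
    {"tx": -1.5, "ty": -0.5, "tz": 0, "rx": 0, "ry": 0, "rz": 0},
    {"tx": 0, "ty": 0, "tz": 1, "rx": 0, "ry": 0, "rz": 0},
    {"tx": 0, "ty": 0, "tz": 2, "rx": 0, "ry": 0, "rz": 0},
    {"tx": 0, "ty": 0, "tz": 3, "rx": 0, "ry": 0, "rz": 0},
    {"tx": 0, "ty": 0, "tz": 3, "rx": 0, "ry": 0, "rz": 0},
    {"tx": 0, "ty": 0, "tz": 3, "rx": 0, "ry": 0, "rz": 0}
  ]
}}

```text
time: 4.6
tool_pos: [497.6, 290.8, 72.3]
tcp_rot: [-3.139, 0.0, 1.88]
contact_force: [-4.1, -1.9, -7.4]
grip_width: 49.8
finger_force: 30.0
```

>>> {"op": "carry_out", "data": {
  "plan": [
    {"tx": 0, "ty": 0, "tz": 5, "rx": 0, "ry": 0, "rz": 0},
    {"tx": 0, "ty": 0, "tz": 8, "rx": 0, "ry": 0, "rz": 0},
    {"tx": 0, "ty": 0, "tz": 8, "rx": 0, "ry": 0, "rz": 0},
    {"tx": 0, "ty": 0, "tz": 10, "rx": 0, "ry": 0, "rz": 0},
    {"tx": 0, "ty": 0, "tz": 10, "rx": 0, "ry": 0, "rz": 0},
    {"tx": 0, "ty": 0, "tz": 15, "rx": 0, "ry": 0, "rz": 0},
    {"tx": 0, "ty": 0, "tz": 15, "rx": 0, "ry": 0, "rz": 0},
    {"tx": 0, "ty": 0, "tz": 15, "rx": 0, "ry": 0, "rz": 0},
    {"tx": 0, "ty": 0, "tz": 10, "rx": 0, "ry": 0, "rz": 0},
    {"tx": 0, "ty": 0, "tz": 5, "rx": 0, "ry": 0, "rz": 0},
    {"tx": 0, "ty": 0, "tz": 0, "rx": 0, "ry": 0, "rz": 0}
  ]
}}

```text
time: 5.7
tool_pos: [499.1, 291.4, 174.7]
tcp_rot: [3.139, -0.0, 1.88]
contact_force: [-0.1, -0.2, -4.8]
grip_width: 49.9
finger_force: 30.0
```

Run:
```python
from h import *
C=np.zeros((600,800,3),np.uint8)
for i,(n,x,y) in enumerate((("side",217,235),("top",130,140))):
    im=cv2.cvtColor(bot.capture(n),cv2.COLOR_RGB2BGR); cv2.imwrite(f"pics/{n}2.png",im)
    C[:,400*i:400*i+400]=cv2.resize(im[y:y+100,x:x+67],(400,600),interpolation=cv2.INTER_CUBIC)
cv2.imwrite("pics/crop3.png",C)
```

```text
(no output)
```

View pics/crop3.png

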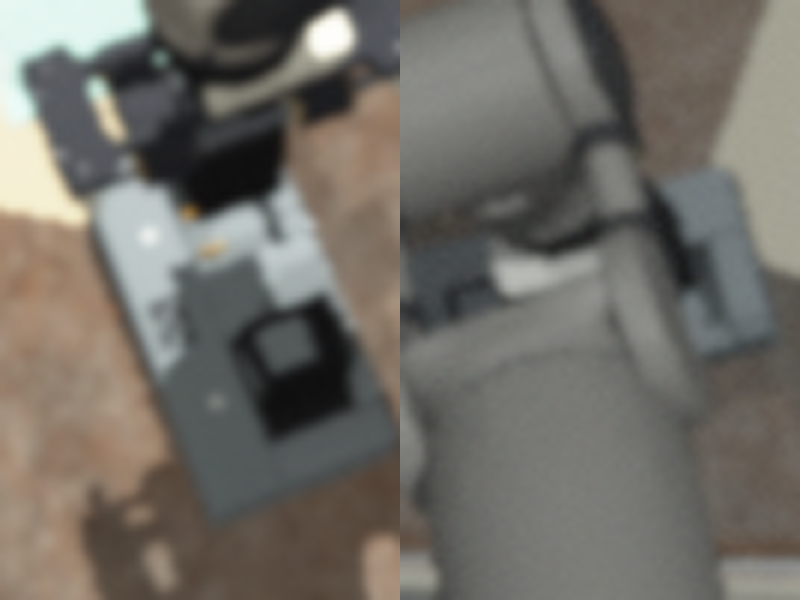

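The broad pack is out of its bay and the slim pack is still seated. Now I'll carry it straight across.

>>> {"op": "carry_out", "data": {
  "plan": [
    {"tx": -1, "ty": -12, "tz": 0, "rx": 0, "ry": 0, "rz": -0.016},
    {"tx": -1, "ty": -24, "tz": 0, "rx": 0, "ry": 0, "rz": -0.016},
    {"tx": -1, "ty": -36, "tz": 0, "rx": 0, "ry": 0, "rz": -0.016},
    {"tx": -1, "ty": -36, "tz": 0, "rx": 0, "ry": 0, "rz": -0.016},
    {"tx": -1, "ty": -36, "tz": 0, "rx": 0, "ry": 0, "rz": -0.016},
    {"tx": -1, "ty": -36, "tz": 0, "rx": 0, "ry": 0, "rz": -0.016},
    {"tx": -1, "ty": -36, "tz": 0, "rx": 0, "ry": 0, "rz": -0.016},
    {"tx": -1, "ty": -36, "tz": 0, "rx": 0, "ry": 0, "rz": -0.016},
    {"tx": -1, "ty": -36, "tz": 0, "rx": 0, "ry": 0, "rz": -0.016},
    {"tx": -1, "ty": -36, "tz": 0, "rx": 0, "ry": 0, "rz": -0.016},
    {"tx": -1, "ty": -36, "tz": 0, "rx": 0, "ry": 0, "rz": -0.016},
    {"tx": -1, "ty": -36, "tz": 0, "rx": 0, "ry": 0, "rz": -0.016}
  ]
}}

```text
time: 7.0
tool_pos: [485.5, -106.7, 173.3]
tcp_rot: [-3.141, -0.0, 1.686]
contact_force: [1.1, -0.8, -4.6]
grip_width: 49.7
finger_force: 30.0
```

>>> {"op": "carry_out", "data": {
  "plan": [
    {"tx": -1, "ty": -36, "tz": 0, "rx": 0, "ry": 0, "rz": -0.016},
    {"tx": -1, "ty": -36, "tz": 0, "rx": 0, "ry": 0, "rz": -0.016},
    {"tx": -1, "ty": -36, "tz": 0, "rx": 0, "ry": 0, "rz": -0.016},
    {"tx": -1, "ty": -36, "tz": 0, "rx": 0, "ry": 0, "rz": -0.016},
    {"tx": -1, "ty": -36, "tz": 0, "rx": 0, "ry": 0, "rz": -0.016},
    {"tx": -1, "ty": -36, "tz": 0, "rx": 0, "ry": 0, "rz": -0.016},
    {"tx": -1, "ty": -33, "tz": 0, "rx": 0, "ry": 0, "rz": -0.016},
    {"tx": -1, "ty": -27, "tz": 0, "rx": 0, "ry": 0, "rz": -0.016},
    {"tx": -1, "ty": -22, "tz": 0, "rx": 0, "ry": 0, "rz": -0.016},
    {"tx": -1, "ty": -16, "tz": 0, "rx": 0, "ry": 0, "rz": -0.016},
    {"tx": 0, "ty": -10, "tz": 0, "rx": 0, "ry": 0, "rz": -0.016},
    {"tx": 0, "ty": -5, "tz": 0, "rx": 0, "ry": 0, "rz": -0.016}
  ]
}}

```text
time: 8.2
tool_pos: [475.7, -434.6, 173.0]
tcp_rot: [-3.141, -0.001, 1.493]
contact_force: [0.6, -0.5, -4.7]
grip_width: 49.7
finger_force: 30.0
```

>>> {"op": "carry_out", "data": {
  "plan": [
    {"tx": 0, "ty": 0, "tz": -10, "rx": 0, "ry": 0, "rz": 0},
    {"tx": 0, "ty": 0, "tz": -20, "rx": 0, "ry": 0, "rz": 0},
    {"tx": 0, "ty": 0, "tz": -20, "rx": 0, "ry": 0, "rz": 0},
    {"tx": 0, "ty": 0, "tz": -15, "rx": 0, "ry": 0, "rz": 0},
    {"tx": 0, "ty": 0, "tz": -5, "rx": 0, "ry": 0, "rz": 0},
    {"tx": 0, "ty": 0, "tz": 0, "rx": 0, "ry": 0, "rz": 0}
  ]
}}

```text
time: 8.8
tool_pos: [476.3, -432.6, 102.7]
tcp_rot: [-3.14, -0.002, 1.497]
contact_force: [-0.0, 0.4, -4.3]
grip_width: 49.4
finger_force: 30.0
```

Run:
```python
from h import *
C=np.zeros((600,800,3),np.uint8)
for i,(n,x,y) in enumerate((("side",210,60),("top",340,140))):
    im=cv2.cvtColor(bot.capture(n),cv2.COLOR_RGB2BGR); cv2.imwrite(f"pics/{n}3.png",im)
    C[:,400*i:400*i+400]=cv2.resize(im[y:y+100,x:x+67],(400,600),interpolation=cv2.INTER_CUBIC)
cv2.imwrite("pics/crop4.png",C)
print(bot.get_obs()["joint_positions"])
# tray centre check, side view, bright wood
s=cv2.imread("pics/side0.png");h=cv2.cvtColor(s,cv2.COLOR_BGR2HSV)[85:130,225:270]
m=cv2.inRange(h,(8,90,110),(28,255,255));q=max(cv2.findContours(m,0,2)[0],key=cv2.contourArea).reshape(-1,2)+[225,85]
print(q.min(0),q.max(0),cv2.minAreaRect(plane("side",q,18)[:,:2].astype(np.float32)))
```

```text
[-8.56784545e-01  6.66123295e-01  1.32807531e+00  1.26512432e-04
  1.14619814e+00 -7.82370582e-01]
[225  85] [269 120] ((466.2497253417969, -449.419677734375), (189.24598693847656, 190.85153198242188), 85.79094696044922)
```

View pics/crop4.png

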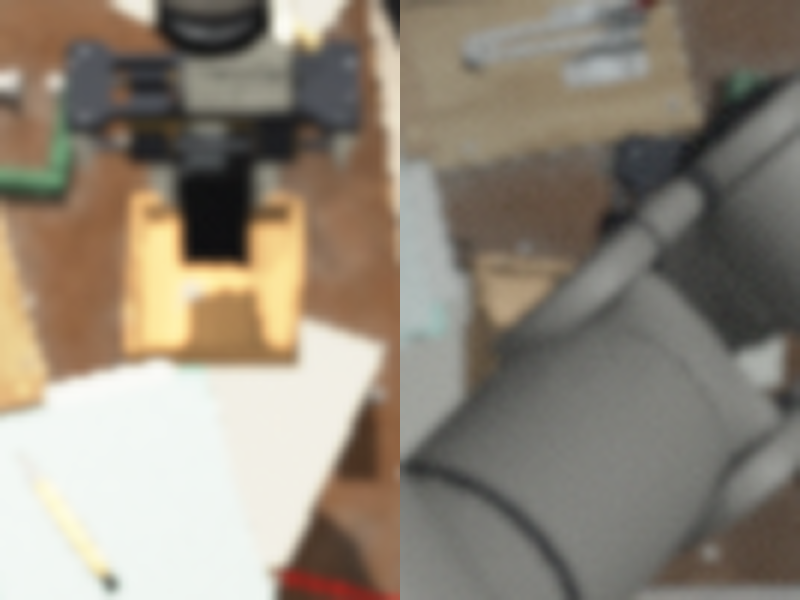

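The pack hangs over the tray and is centred in x. In the side view the tray's corners are at crop (130,190), (303,195), (125,360) and (298,362). I'll check the tray centre numerically.

Run:
```python
from h import *
p=np.array([(130,190),(303,195),(125,360),(298,362)])/6+[210,60]
q=plane("side",p-.4,20);print(q.round(1),q.mean(0))
p=np.array([(60,345),(250,363),(240,526),(50,505)])*1.0;p=(p-[0,310])/5+[340,175]
q=plane("top",p-.4,18);print(q.round(1),q.mean(0))
```

```text
[[ 529.2 -511.7   20. ]
 [ 406.2 -498.    20. ]
 [ 540.6 -360.5   20. ]
 [ 422.3 -350.1   20. ]] [ 474.60856051 -430.07646795   20.        ]
[[ 542.9 -365.8   18. ]
 [ 532.7 -508.9   18. ]
 [ 409.6 -497.1   18. ]
 [ 422.  -356.1   18. ]] [ 476.79947773 -431.98127093   18.        ]
```

The tray centre is (476, -431), so the pack is centred. The underside is about 50 mm above the floor. I'll lower 46 mm, then creep.

>>> {"op": "carry_out", "data": {
  "plan": [
    {"tx": 0, "ty": 1, "tz": -8, "rx": 0, "ry": 0, "rz": 0},
    {"tx": 0, "ty": 0, "tz": -12, "rx": 0, "ry": 0, "rz": 0},
    {"tx": 0, "ty": 0, "tz": -12, "rx": 0, "ry": 0, "rz": 0},
    {"tx": 0, "ty": 0, "tz": -8, "rx": 0, "ry": 0, "rz": 0},
    {"tx": 0, "ty": 0, "tz": -4, "rx": 0, "ry": 0, "rz": 0},
    {"tx": 0, "ty": 0, "tz": -2, "rx": 0, "ry": 0, "rz": 0},
    {"tx": 0, "ty": 0, "tz": 0, "rx": 0, "ry": 0, "rz": 0},
    {"tx": 0, "ty": 0, "tz": 0, "rx": 0, "ry": 0, "rz": 0}
  ]
}}

```text
time: 9.7
tool_pos: [476.8, -433.0, 58.2]
tcp_rot: [3.141, 0.001, 1.496]
contact_force: [-0.5, -0.7, -5.0]
grip_width: 49.9
finger_force: 30.0
```

>>> {"op": "carry_out", "data": {
  "plan": [
    {"tx": 0, "ty": 0, "tz": -1, "rx": 0, "ry": 0, "rz": 0},
    {"tx": 0, "ty": 0, "tz": -1, "rx": 0, "ry": 0, "rz": 0},
    {"tx": 0, "ty": 0, "tz": 0, "rx": 0, "ry": 0, "rz": 0},
    {"tx": 0, "ty": 0, "tz": 0, "rx": 0, "ry": 0, "rz": 0}
  ]
}}

```text
time: 10.1
tool_pos: [476.6, -432.8, 55.8]
tcp_rot: [3.141, 0.0, 1.496]
contact_force: [-0.1, -0.5, -5.4]
grip_width: 49.8
finger_force: 30.0
```

>>> {"op": "carry_out", "data": {
  "plan": [
    {"tx": 0, "ty": 0, "tz": -1, "rx": 0, "ry": 0, "rz": 0},
    {"tx": 0, "ty": 0, "tz": 0, "rx": 0, "ry": 0, "rz": 0},
    {"tx": 0, "ty": 0, "tz": 0, "rx": 0, "ry": 0, "rz": 0}
  ]
}}

```text
time: 10.4
tool_pos: [476.5, -432.8, 54.7]
tcp_rot: [3.142, -0.0, 1.496]
contact_force: [0.5, 0.7, -3.8]
grip_width: 49.7
finger_force: 30.0
```

>>> {"op": "carry_out", "data": {
  "plan": [
    {"tx": 0, "ty": 0, "tz": -1, "rx": 0, "ry": 0, "rz": 0},
    {"tx": 0, "ty": 0, "tz": 0, "rx": 0, "ry": 0, "rz": 0},
    {"tx": 0, "ty": 0, "tz": 0, "rx": 0, "ry": 0, "rz": 0}
  ]
}}

```text
time: 10.7
tool_pos: [476.5, -432.8, 53.7]
tcp_rot: [3.142, -0.0, 1.496]
contact_force: [0.0, 0.4, -4.6]
grip_width: 49.9
finger_force: 30.0
```

>>> {"op": "carry_out", "data": {
  "plan": [
    {"tx": 0, "ty": 0, "tz": -0.7, "rx": 0, "ry": 0, "rz": 0},
    {"tx": 0, "ty": 0, "tz": 0, "rx": 0, "ry": 0, "rz": 0},
    {"tx": 0, "ty": 0, "tz": 0, "rx": 0, "ry": 0, "rz": 0}
  ]
}}

```text
time: 11.0
tool_pos: [476.5, -432.8, 53.0]
tcp_rot: [3.142, -0.0, 1.496]
contact_force: [-0.2, -0.2, -4.5]
grip_width: 50.1
finger_force: 30.0
```

>>> {"op": "carry_out", "data": {
  "plan": [
    {"tx": 0, "ty": 0, "tz": -0.7, "rx": 0, "ry": 0, "rz": 0},
    {"tx": 0, "ty": 0, "tz": 0, "rx": 0, "ry": 0, "rz": 0},
    {"tx": 0, "ty": 0, "tz": 0, "rx": 0, "ry": 0, "rz": 0}
  ]
}}

```text
time: 11.3
tool_pos: [476.6, -432.8, 52.6]
tcp_rot: [3.141, 0.0, 1.496]
contact_force: [0.1, 0.5, -1.6]
grip_width: 49.7
finger_force: 30.0
```

>>> {"op": "carry_out", "data": {
  "plan": [
    {"tx": 0, "ty": 0, "tz": -0.7, "rx": 0, "ry": 0, "rz": 0},
    {"tx": 0, "ty": 0, "tz": 0, "rx": 0, "ry": 0, "rz": 0},
    {"tx": 0, "ty": 0, "tz": 0, "rx": 0, "ry": 0, "rz": 0}
  ]
}}

```text
time: 11.6
tool_pos: [476.7, -432.9, 52.6]
tcp_rot: [3.141, 0.001, 1.496]
contact_force: [-1.7, 3.1, 4.9]
grip_width: 50.1
finger_force: 30.0
```

The pack is on the tray floor: the vertical force changed sign and z stopped dropping. I'll release in steps and rise.

>>> {"op": "carry_out", "data": {
  "plan": [
    {"tx": 0, "ty": 0, "tz": 0, "rx": 0, "ry": 0, "rz": 0},
    {"tx": 0, "ty": 0, "tz": 0, "rx": 0, "ry": 0, "rz": 0},
    {"tx": 0, "ty": 0, "tz": 0, "rx": 0, "ry": 0, "rz": 0},
    {"tx": 0, "ty": 0, "tz": 0, "rx": 0, "ry": 0, "rz": 0}
  ],
  "gripper": 0.36
}}

```text
time: 12.0
tool_pos: [476.8, -433.0, 51.6]
tcp_rot: [3.141, 0.0, 1.496]
contact_force: [-0.3, -0.2, 0.3]
grip_width: 58.5
finger_force: 0.0
```

>>> {"op": "carry_out", "data": {
  "plan": [
    {"tx": 0, "ty": 0, "tz": 0, "rx": 0, "ry": 0, "rz": 0},
    {"tx": 0, "ty": 0, "tz": 0, "rx": 0, "ry": 0, "rz": 0},
    {"tx": 0, "ty": 0, "tz": 0, "rx": 0, "ry": 0, "rz": 0},
    {"tx": 0, "ty": 0, "tz": 0, "rx": 0, "ry": 0, "rz": 0},
    {"tx": 0, "ty": 0, "tz": 0, "rx": 0, "ry": 0, "rz": 0},
    {"tx": 0, "ty": 0, "tz": 0, "rx": 0, "ry": 0, "rz": 0},
    {"tx": 0, "ty": 0, "tz": 0, "rx": 0, "ry": 0, "rz": 0}
  ],
  "gripper": 0
}}

```text
time: 12.7
tool_pos: [476.5, -432.8, 51.7]
tcp_rot: [3.141, 0.0, 1.496]
contact_force: [0.9, -0.6, 0.7]
grip_width: 91.7
finger_force: 0.0
```

>>> {"op": "carry_out", "data": {
  "plan": [
    {"tx": 0, "ty": 0, "tz": 5, "rx": 0, "ry": 0, "rz": 0},
    {"tx": 0, "ty": 0, "tz": 15, "rx": 0, "ry": 0, "rz": 0},
    {"tx": 0, "ty": 0, "tz": 25, "rx": 0, "ry": 0, "rz": 0},
    {"tx": 0, "ty": 0, "tz": 30, "rx": 0, "ry": 0, "rz": 0},
    {"tx": 0, "ty": 0, "tz": 30, "rx": 0, "ry": 0, "rz": 0},
    {"tx": 0, "ty": 15, "tz": 25, "rx": 0, "ry": 0, "rz": 0},
    {"tx": 0, "ty": 30, "tz": 10, "rx": 0, "ry": 0, "rz": 0},
    {"tx": 0, "ty": 35, "tz": 0, "rx": 0, "ry": 0, "rz": 0},
    {"tx": 0, "ty": 35, "tz": 0, "rx": 0, "ry": 0, "rz": 0},
    {"tx": 0, "ty": 35, "tz": 0, "rx": 0, "ry": 0, "rz": 0},
    {"tx": 0, "ty": 20, "tz": 0, "rx": 0, "ry": 0, "rz": 0},
    {"tx": 0, "ty": 0, "tz": 0, "rx": 0, "ry": 0, "rz": 0}
  ]
}}

```text
time: 13.9
tool_pos: [476.9, -260.9, 193.0]
tcp_rot: [3.14, 0.0, 1.499]
contact_force: [-0.1, 0.0, 0.2]
grip_width: 91.7
finger_force: 0.0
```

Run:
```python
from h import *
C=np.zeros((600,800,3),np.uint8)
I={}
for n in("side","top"):
    I[n]=cv2.cvtColor(bot.capture(n),cv2.COLOR_RGB2BGR); cv2.imwrite(f"pics/{n}4.png",I[n])
for n,x,y,X,Y in(("side",217,70,0,0),("top",340,155,400,0),("side",217,250,0,300),("top",130,160,400,300)):
    C[Y:Y+300,X:X+400]=cv2.resize(I[n][y:y+60,x:x+80],(400,300),interpolation=cv2.INTER_CUBIC)
cv2.imwrite("pics/crop5.png",C)
```

```text
(no output)
```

View pics/crop5.png

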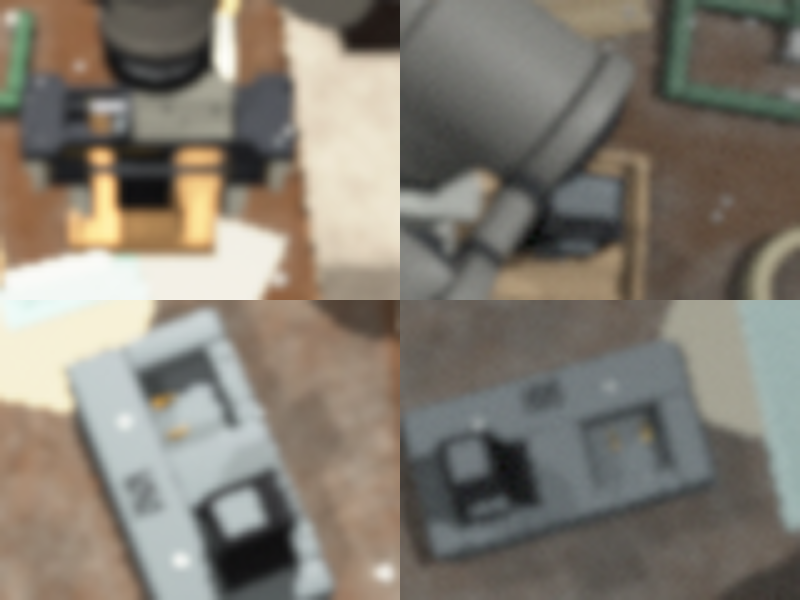

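The pack stands upright in the tray (top view label ≈ (378,196)). Its bay is empty, the slim pack is still seated and the gripper is clear. Handing in.

```bash
python3 -c "
from plant import bot
print(bot.close_job())"
```

```text
the job is handed in; nothing more can be done
None
```

The broad pack was unlatched, lifted out and stood upright in the tray with the gripper clear; the slim pack is still seated in its bay, and the job was handed in at about 14 s (no verdict was returned).

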